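# Set the ratchet bench clamp to a wooden block

### The job

The wooden block has to go into the bench clamp, but the sliding jaw stands too close to the fixed jaw to let it in. Press down the release tab on the sliding jaw and, keeping it pressed, push the jaw back along its bar to make room; then push the block straight in between the jaws until it rests against the bar, and push the sliding jaw firmly forward so that it stays holding the block tight. Do it all with the fingertips: never grip or lift the block, do not force anything, and leave the tape measure and the pliers where they lie.

Things in the scene. Friction and masses are not known exactly. Their poses are not given: they have to be found in the camera images.
- clamp: Bench clamp, fixed: toothed steel bar, fixed jaw at one end, sliding jaw. Origin: bench top, under the bar's middle line, level with the fixed jaw's face. y runs along the bar to its free end, -x out of the mouth towards the robot, z up. Bar x ±13, y -44 to 236, z 9 to 32; end stop y 222 to 252, 36 high; feet x ±34, 9 high. Both jaws reach out to x = -64: mouth 51 deep. All sizes in mm.
- fixed_jaw: Fixed jaw, a grey ribbed casting with a black facing; origin and axes as the clamp's. Its flat face lies at y = 0 and looks to +y; it spans x = -64 to 18, y = -46 to 0 and is 40 high.
- jaw (a joint): Sliding jaw (grey casting): free gap between the jaw faces in m, 0 shut to 0.150 fully back; starts at 0.025 to 0.057. In the clamp's frame it spans y = 16 to 64 plus this, x = -64 to 22, 44 high at the bar. Forward it clicks over saw teeth (pitch 5) at 5 to 10 N; backward the pawl locks it (play up to 5) unless the tab is down, then it slides at about 3 N and stays where left.
- pad: Sprung pressure plate on the sliding jaw's front, steel with black facing, x = -62 to -15, z = 5 to 37. Origin on bench level under the bar's middle line, level with the plate's face; axes as the clamp's. It gives way 8 mm into the jaw against 2 N (out) to 8 N (home), more than a tooth's pitch, so pushed home it stays loaded when the pawl drops in.
- release (a joint): Release lever on the sliding jaw, rad: 0 up, 0.28 fully down. It rocks on a pin along the bar at x = -22, z = 50 of the clamp's frame. Tab down lifts the pawl: clear of the teeth above 0.14. It nods by itself up to 0.14 while the jaw clicks forward, and springs up when let go.
- release_tab (a point): Middle of the upper side of the dark steel release tab, 36 by 29 (along the bar), 58 above the bench when up; at x = -58, y = 40 + jaw value in the clamp's frame. At rest it slopes 0.2 rad, rising outwards (-x). 5 mm down at its middle frees the jaw, 10 mm is its stop, about 6 N. The upright push plate begins 1.5 beyond it on +y: a fingertip on the tab pushes the jaw back by it.
- push_plate (a point): Middle of the back (+y side, away from the fixed jaw) of the sliding jaw's upright push plate, 45 above the bench; x = -44, y = 64 + jaw value in the clamp's frame. The plate is 8 thick, x = -64 to -24, its top 73 above the bench and higher than the tab; its front is at y = 56 + jaw value.
- chock: The plain wooden block, loose, 58 x 100 x 34 (its x, y, z), 0.1 to 0.17 kg. Origin: centre of its underside. It lies flat before the clamp's mouth, its 100 side along the bar to within 0.15 rad and within the gap of the fully open jaws. Fully in, a long side touches the bar, its centre is at x = -42 of the clamp's frame and it sticks out of the jaws by 7.
- tape_measure: Pocket tape measure standing beyond the fixed jaw's end of the clamp, 32 x 96 x 60; bystander. Origin: centre of its underside.
- pliers: Pliers lying flat to the right of the block, 189 x 56 x 14; bystander. Origin: centre of its underside.

How it is judged:
By the outcome, as a careful person would: the job done as asked, in the order asked, and still so for the second after the job is handed in, with the robot touching nothing.
It also fails if it takes over 72 s, if anything falls off the work surface, if the arm or the gripper's body presses on something with over 40 N, if the wrist force passes 120 N, or if a joint passes its speed limit or range.

### The arm

A 6-joint arm with a two-finger parallel gripper is mounted at the origin on a cart in front of the work surface, level with it; the furniture and walls round the work are solid. World frame = base frame: x ahead of the robot, y to its left, z up, the work surface at z = 0. Lengths are in mm, angles in rad, forces in N, time in s.
With the tool pointing down it reaches from about 350 to 875 mm from the base axis. Payload 4.2 kg.
Tool frame: the origin (TCP) lies midway between the tips of the shut fingers; the grasp point (between the pads) lies 19 mm behind it; z points along the fingers, y is the direction in which the jaws open and shut (so a half turn about z gives the same grasp; the last joint's range is limited). The gripper opens to 87 mm and grips with 3 to 60 N. Pads are 19 mm wide; open, the fingers measure 117 mm over their backs; the gripper's body (75 mm by 190 mm) begins 51 mm behind the grasp point.
Start: joints at [1.577, 0.385, 0.008, 0, -1.194, -0.259], TCP at [156.291, 605.122, 202.05] pointing down, gripper open.
Joint ranges: [-3.14, 3.14], [-1.21, 2.06], [-1.07, 1.41], [-3.16, 2.05], [-2.99, -0.16], [-3.1, 3.1]. Speed limits (rad/s): [2.79, 2.79, 3.14, 3.14, 3.14, 3.14].

### API

Orientations are given as a unit quaternion [x, y, z, w].
In Python, from plant import bot, optics, job gives the robot as it stands. The module is installed in compiled form; this text tells all that it offers.
- The arm moves only by the tool arm_command, never from a script. Its argument "steps" is one flat list of numbers, 7 for each row, row after row: the closure, from 0 (fully open) to 1 (shut), then the shift along the world's x, y, z in m, then the turn, a rotation vector about the world's x, y, z in rad. A call has 1 to 20 rows; each row shifts and turns the commanded pose from where the row before left it; what a row does not reach is not made up. A row lasts 1/10 s, in which the tool goes at most 50 mm and 8.59 degrees, less where a joint would pass 70% of its speed; a pose out of reach is approached as far as the arm can. A call is refused whole if a number of a shift passes 0.05 or a number of a turn 0.15, either way. A call with a gripper value outside its range is refused whole. The fingers move at their own pace and stop on an object; the grip force is fixed at half the most. Time passes only in rows, so rows that do not move let the fingers close. It gives the time, the measured TCP pose, the force and the opening at its end, in the units of the state.
- bot.observe(): the state, without advancing time (a new reading comes with each control period).
- optics.capture(name): name is "side" or "top"; returns a dict with "pixels" (384x512x3 uint8, red, green, blue), "depth" (384x512 float32, mm along the optical axis (not along the pixel's ray), 0 where there is no reading), "fx", "fy", "cx", "cy" (pixels), "rvec" (rotation vector, rad) and "tvec" (3), from world to camera coordinates, as OpenCV has them. Camera axes: x right, y down, z forward; pixel columns grow to the right and rows downward; lengths in mm; the calibration is good to about 2 mm. A picture is of the moment at which its call begins.
- job.finish_job(): hands the job in, once; it reports no verdict.
The state is a dict: "clock": time; "qpos": joint angles; "joint_vel": joint speeds; "joint_efforts": joint torques, N m; "position": TCP position; "tcp_rot": TCP orientation; "ft_force": force on the tool from outside, world axes, zero at the start; "ft_torque": the same for the moment, N m; "opening": finger opening in mm.
Only numpy, scipy, OpenCV 4.12 (cv2) and the standard library are available. Lean on these libraries where they do the work, as an engineer would, in place of code of your own. Each camera call takes 0.05 s, during which the arm holds its last target.

## Working session

There is one attempt and no reset: what is moved stays moved. The work goes in short steps, Python scripts to look and compute and a tool call to move; the robot and the scene stay as the last step left them, time stands still between calls to the robot, and variables do not carry over. Pictures are saved under pics/ and viewed, and the job is handed in when it is done.

Besides the shell and the picture viewer there is one more tool, called after ">>>" as name(argument=value, ...) on one line, values as JSON. arm_command: Moves the arm, as the interface text tells. Its arguments: {"type":"object","properties":{"steps":{"type":"array"}},"required":["steps"]}

```bash
mkdir -p pics
cat > h.py <<'E'
import numpy as np, cv2
from plant import bot, optics, job
def cap(n,name):
    c=optics.capture(n); np.savez(''+name+'.npz',**c)
    cv2.imwrite('pics/'+name+'.png',cv2.cvtColor(c['pixels'],cv2.COLOR_RGB2BGR)); return c
def ld(name): return dict(np.load(''+name+'.npz'))
def cloud(c):
    R=cv2.Rodrigues(np.array(c['rvec'],float))[0]; d=c['depth'].astype(float)
    v,u=np.mgrid[:384,:512]
    p=np.stack([(u-c['cx'])/c['fx']*d,(v-c['cy'])/c['fy']*d,d],-1)-np.array(c['tvec'],float).ravel()
    return p@R
def crop(name,out,x0,y0,x1,y1,s):
    im=cv2.imread('pics/'+name+'.png')[y0:y1,x0:x1]
    cv2.imwrite('pics/'+out+'.png',cv2.resize(im,None,fx=s,fy=s,interpolation=cv2.INTER_CUBIC))
E
python3 - <<'E'
from h import *
for n in('top','side'):
    c=cap(n,n+'1'); print(c['fx'],c['rvec'],c['tvec'])
print(bot.observe())
E
```

```text
346.7877327769791 [ 2.22436128 -2.19862762  0.0646098 ] [ 87.11962194 583.38253769 902.47364588]
367.915170049719 [ 0.49448418 -2.91759559  0.78874906] [571.23372538 126.31518909 883.59739852]
{'clock': 0.1, 'qpos': array([ 1.57661310e+00,  3.85472584e-01,  6.76289465e-03, -4.28659953e-04,
       -1.19398957e+00, -2.58592479e-01]), 'joint_vel': array([-0.00050828, -0.00200341,  0.0046041 ,  0.00197235,  0.0006506 ,
        0.00074944]), 'joint_efforts': array([ 2.86323002e-04, -3.91687560e+01,  1.87935930e+01,  4.23184633e+00,
        1.34857540e-02, -6.92550384e-05]), 'position': array([156.15559478, 604.58408848, 201.07439263]), 'tcp_rot': array([ 9.92013245e-01, -1.26129999e-01, -7.20579766e-05,  9.69423128e-04]), 'ft_force': array([ 0.19911065,  0.12362402, -0.28754466]), 'ft_torque': array([ 0.00352226, -0.00685776, -0.03252534]), 'opening': 87.03395098666492}
```

View pics/top1.png

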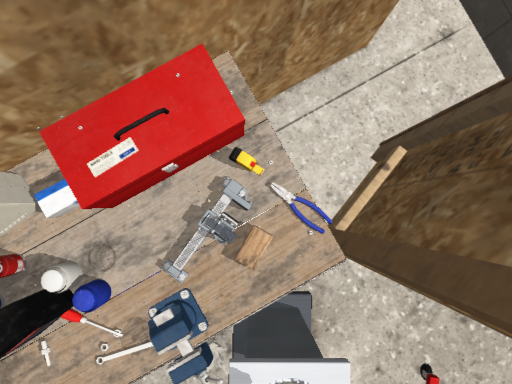

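View pics/side1.png

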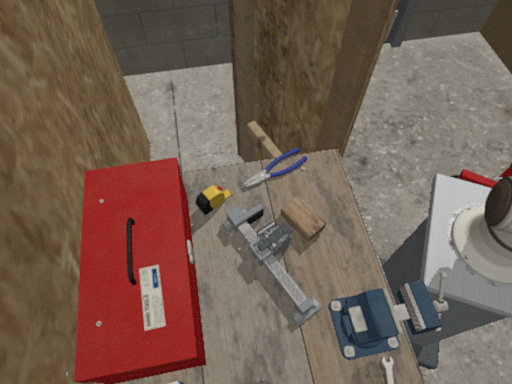

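Run:
```python
from h import *
crop('top1','t1c',150,160,310,290,5)
crop('side1','s1c',210,170,350,330,3.7)
P=cloud(ld('top1'))
for u,v in [(235,185),(210,222),(176,270),(250,245),(245,160),(298,205),(180,320),(330,250),(220,300)]: print((u,v),P[v,u].round(0))
```

```text
(235, 185) [610. 148.  41.]
(210, 222) [516. 208.  55.]
(176, 270) [394. 294.  37.]
(250, 245) [458. 108.  34.]
(245, 160) [672. 123.  59.]
(298, 205) [562. -19.  -1.]
(180, 320) [295. 266. 118.]
(330, 250) [ 443. -105.    1.]
(220, 300) [311. 184.   3.]
```

View pics/t1c.png

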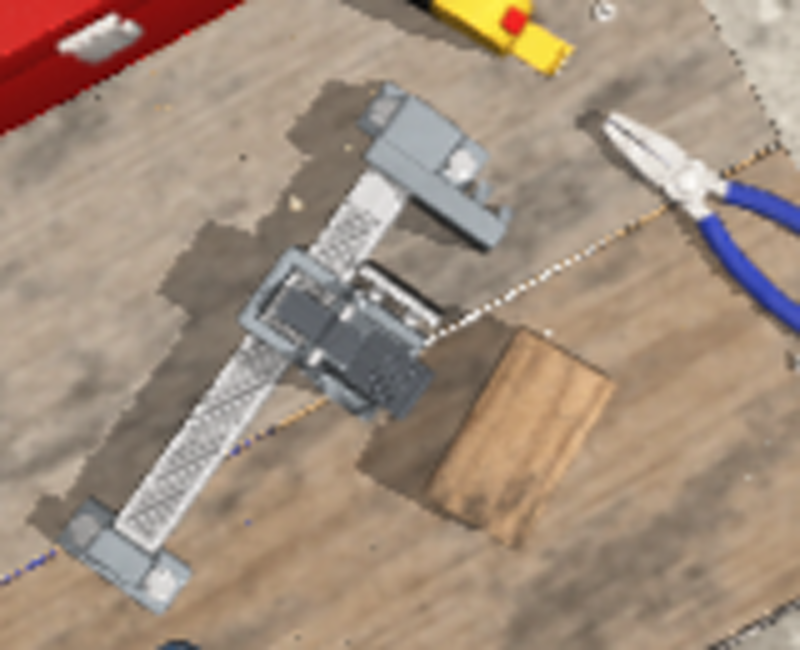

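View pics/s1c.png

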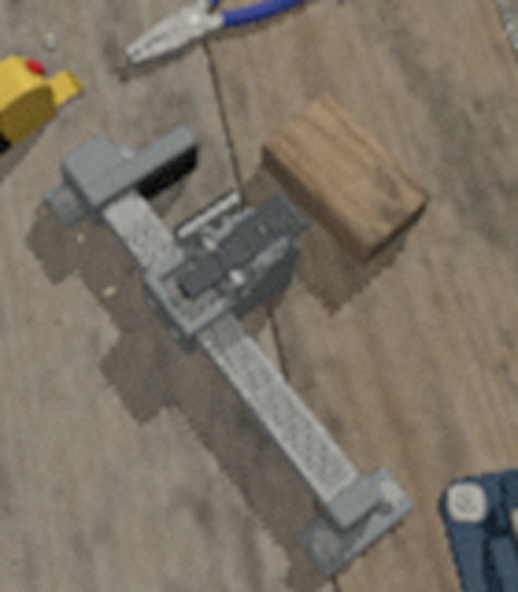

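```bash
cat > fit.py <<'E'
from h import *
from scipy.optimize import differential_evolution, minimize
def fitclamp(Ps,x0=(600,160,.977,.04*1000),w=(30,30,.15,60)):
    def model(X,Y,g):
        h=np.zeros_like(X)
        h[(abs(X)<13)&(Y>-44)&(Y<236)]=32
        h[(X>-64)&(X<18)&(Y>-46)&(Y<0)]=40
        h[(abs(X)<25)&(Y>222)&(Y<252)]=36
        h[(X>-64)&(X<22)&(Y>16+g)&(Y<64+g)]=47
        return h
    cx=[];
    for P in Ps:
        p=P.reshape(-1,3); m=(np.hypot(p[:,0]-510,p[:,1]-215)<230)&(p[:,2]>-8)&(p[:,2]<80); cx.append(p[m])
    p=np.vstack(cx)
    def f(q):
        c,s=np.cos(q[2]),np.sin(q[2]); d=p[:,:2]-q[:2]
        X=d@[c,s];Y=d@[-s,c]
        m=(X>-68)&(X<60)&(Y>-70)&(Y<275)
        r=np.minimum(abs(p[:,2]-model(X,Y,q[3])),12); r[~m]=np.minimum(abs(p[~m,2]),12)
        return r.mean()
    b=[(a-k,a+k) for a,k in zip(x0,w)]
    r=differential_evolution(f,b,seed=1,maxiter=200,popsize=20,tol=1e-6)
    return r.x,r.fun
def rect(Ps,cen,rad,lo,hi):
    p=np.vstack([P.reshape(-1,3) for P in Ps]); m=(np.hypot(p[:,0]-cen[0],p[:,1]-cen[1])<rad)&(p[:,2]>lo)&(p[:,2]<hi)
    return cv2.minAreaRect(p[m][:,:2].astype(np.float32)),p[m]
def tocl(q,pw):
    c,s=np.cos(q[2]),np.sin(q[2]); d=np.asarray(pw)[...,:2]-q[:2]
    return np.stack([d@[c,s],d@[-s,c]],-1)
def tow(q,pc):
    c,s=np.cos(q[2]),np.sin(q[2]); pc=np.asarray(pc,float)
    return np.stack([pc[...,0]*c-pc[...,1]*s+q[0],pc[...,0]*s+pc[...,1]*c+q[1]],-1)
E
python3 - <<'E'
from fit import *
A=cloud(ld('top1'));B=cloud(ld('side1'))
for Ps in ([A],[B],[A,B]):
    q,e=fitclamp(Ps); print(q.round(3),e)
    r,p=rect(Ps,(458,108),75,28,40); print(r, np.median(p[:,2]))
    print(tocl(q,[r[0],*cv2.boxPoints(r)]).round(1).tolist())
E
```

```text
[581.138 169.995   0.964  36.078] 3.159587796382831
((465.01312255859375, 122.64198303222656), (112.24890899658203, 99.89384460449219), 60.73932647705078) 34.21047266733732
[[-105.1, 68.4], [-165.7, 112.8], [-156.2, 13.3], [-44.5, 24.1], [-54.0, 123.5]]
[582.454 167.633   0.968  39.07 ] 3.021379149283453
((464.61737060546875, 122.36180877685547), (111.60720825195312, 100.61568450927734), 60.977256774902344) 33.75964160896878
[[-104.1, 71.4], [-164.5, 116.1], [-154.8, 15.9], [-43.7, 26.7], [-53.4, 126.8]]
[580.982 169.123   0.962  36.43 ] 3.088364932190937
((464.80230712890625, 122.65238189697266), (112.321533203125, 100.61123657226562), 60.951229095458984) 33.97322873706925
[[-104.6, 68.7], [-165.5, 113.1], [-155.3, 13.0], [-43.6, 24.4], [-53.8, 124.5]]
```

```bash
cat >> fit.py <<'E'
def chock(q,Ps,xm=-70):
    p=np.vstack([P.reshape(-1,3) for P in Ps]); c=tocl(q,p)
    m=(c[:,0]<xm)&(c[:,0]>-200)&(c[:,1]>-20)&(c[:,1]<150)&(p[:,2]>29)&(p[:,2]<39)
    r=cv2.minAreaRect(c[m].astype(np.float32)); return r, cv2.boxPoints(r).round(1).tolist()
def draw(name,out,q,segs,crop,s):
    c=ld(name); im=cv2.imread('pics/'+name+'.png')
    x0,y0,x1,y1=crop; im=cv2.resize(im[y0:y1,x0:x1],None,fx=s,fy=s,interpolation=cv2.INTER_CUBIC)
    K=np.array([[c['fx'],0,c['cx']],[0,c['fy'],c['cy']],[0,0,1.]])
    for i,(pts,z) in enumerate(segs):
        w=tow(q,pts); w=np.c_[w,np.full(len(w),z)]
        uv=cv2.projectPoints(w,np.array(c['rvec'],float),np.array(c['tvec'],float),K,None)[0].reshape(-1,2)
        uv=((uv-[x0,y0]+.5)*s).astype(int)
        cv2.polylines(im,[uv],True,[(0,0,255),(0,255,0),(255,0,0),(0,255,255),(255,0,255)][i%5],1)
    cv2.imwrite('pics/'+out+'.png',im)
def bx(x0,x1,y0,y1): return [(x0,y0),(x1,y0),(x1,y1),(x0,y1)]
E
python3 - <<'E'
from fit import *
A=cloud(ld('top1'));B=cloud(ld('side1'))
q=[581,169,.964,36.5]
for Ps in ([A],[B]): print(chock(q,Ps))
g=q[3]
segs=[(bx(-64,18,-46,0),40),(bx(-13,13,0,222),32),(bx(-64,22,16+g,64+g),44),(bx(-76,-40,25.5+g,54.5+g),58),(bx(-64,-24,56+g,64+g),73)]
draw('top1','t1d',q,segs,(150,160,310,290),5)
draw('side1','s1d',q,segs,(210,170,350,330),3.7)
E
```

```text
(((-131.06239318847656, 66.28823852539062), (58.01033020019531, 100.03205871582031), 5.249769687652588), [[-164.5, 113.4000015258789], [-155.39999389648438, 13.800000190734863], [-97.5999984741211, 19.100000381469727], [-106.80000305175781, 118.69999694824219]])
(((-130.64791870117188, 66.36186218261719), (59.52240753173828, 100.6026840209961), 5.6229352951049805), [[-165.1999969482422, 113.5], [-155.3000030517578, 13.399999618530273], [-96.0999984741211, 19.200000762939453], [-106.0, 119.30000305175781]])
```

View pics/t1d.png

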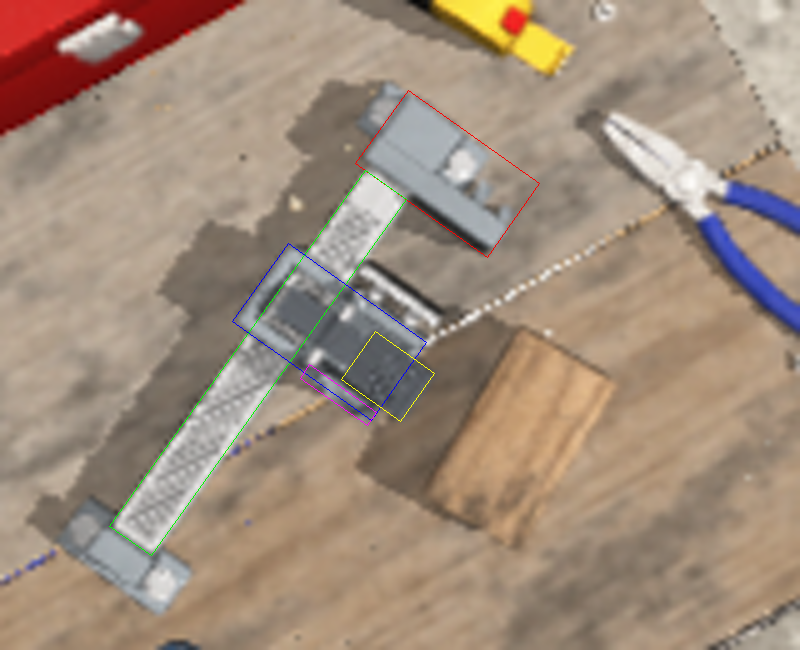

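View pics/s1d.png

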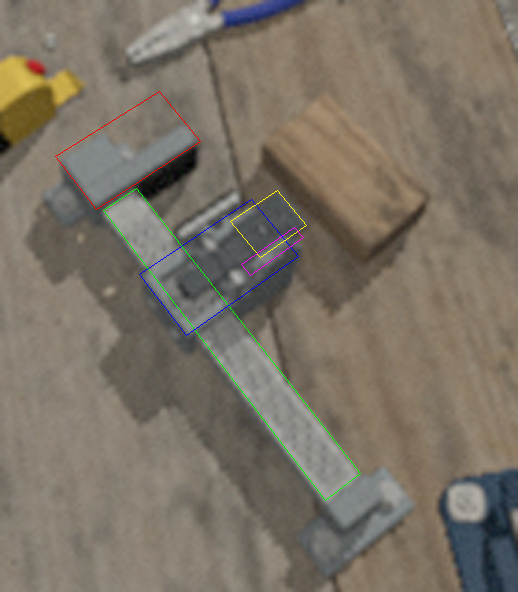

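>>> arm_command(steps=[1,0.0234,-0.0315,-0.004,0,0,-0.0253,1,0.0234,-0.0315,-0.004,0,0,-0.0253,1,0.0234,-0.0315,-0.004,0,0,-0.0253,1,0.0234,-0.0315,-0.004,0,0,-0.0253,1,0.0234,-0.0315,-0.004,0,0,-0.0253,1,0.0234,-0.0315,-0.004,0,0,-0.0253,1,0.0234,-0.0315,-0.004,0,0,-0.0253,1,0.0234,-0.0315,-0.004,0,0,-0.0253,1,0.0234,-0.0315,-0.004,0,0,-0.0253,1,0.0234,-0.0315,-0.004,0,0,-0.0253,1,0.0234,-0.0315,-0.004,0,0,-0.0253,1,0.0234,-0.0315,-0.004,0,0,-0.0253,1,0.0234,-0.0315,-0.004,0,0,-0.0253,1,0.0234,-0.0315,-0.004,0,0,-0.0253,1,0,0,0,0,0,0,1,0,0,0,0,0,0])

```text
clock: 1.7
position: [483.9, 163.2, 145.5]
tcp_rot: [0.954, -0.3, -0.0, 0.0]
ft_force: [1.5, -0.3, 0.7]
opening: 0.5
```

>>> arm_command(steps=[1,0,0,-0.035,0,0,0,1,0,0,-0.03,0,0,0,1,0,0,0,0,0,0])

```text
clock: 2.0
position: [480.4, 163.3, 77.6]
tcp_rot: [0.954, -0.298, -0.003, 0.003]
ft_force: [-1.6, 0.4, -0.9]
opening: 0.2
```

```bash
cat >> fit.py <<'E'
Q=np.array([581,169,.964])
def st():
    s=bot.observe(); print('t',round(s['clock'],2),'cl',tocl(Q,s['position']).round(1),'w',s['position'].round(1),'F',s['ft_force'].round(1),'Fcl',(tow([0,0,-.964],s['ft_force'][:2])).round(1),s['tcp_rot'].round(3))
E
python3 - <<'E'
from fit import *
st(); cap('side','s2'); cap('top','t2'); 
a=cv2.imread('pics/s2.png')[180:320,200:350]; b=cv2.imread('pics/t2.png')[160:300,150:300]
cv2.imwrite('pics/c2.png',np.hstack([cv2.resize(a,(400,373),interpolation=2),cv2.resize(b,(400,373),interpolation=2)]))
E
```

```text
t 2.0 cl [-62.1  79.4] w [480.4 163.3  77.6] F [-1.6  0.4 -0.9] Fcl [-0.6  1.5] [ 0.954 -0.298 -0.003  0.003]
```

View pics/c2.png

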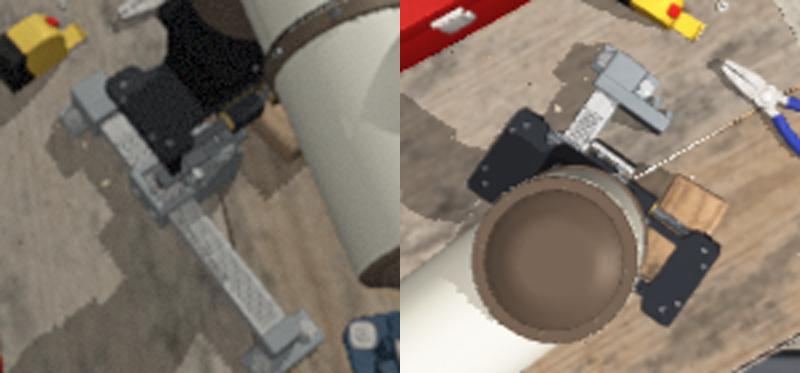

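>>> arm_command(steps=[1,0,0,-0.008,0,0,0,1,0,0,-0.005,0,0,0,1,0,0,0,0,0,0])

```text
clock: 2.4
position: [483.7, 164.2, 68.0]
tcp_rot: [0.954, -0.299, -0.0, 0.0]
ft_force: [-1.0, -1.1, -0.4]
opening: 0.7
```

Run:
```python
from fit import *
st(); cap('side','s3'); crop('s3','s3c',230,190,310,260,8);
```

```text
t 2.4 cl [-59.4  77.2] w [483.7 164.2  68. ] F [-1.  -1.1 -0.4] Fcl [-1.5  0.1] [ 0.954 -0.299 -0.     0.   ]
```

View pics/s3c.png

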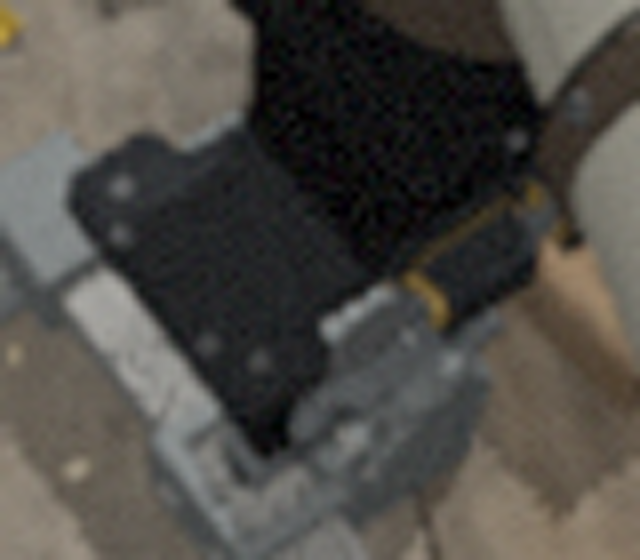

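>>> arm_command(steps=[1,0,0,-0.005,0,0,0,1,0,0,-0.004,0,0,0,1,0,0,-0.003,0,0,0,1,0,0,-0.002,0,0,0,1,0,0,0,0,0,0])

```text
clock: 2.95
position: [483.7, 164.0, 53.7]
tcp_rot: [0.954, -0.299, -0.0, 0.0]
ft_force: [-0.3, -0.2, 0.4]
opening: 0.2
```

>>> arm_command(steps=[1,0,0,-0.002,0,0,0,1,0,0,-0.001,0,0,0,1,0,0,0,0,0,0,1,0,0,0,0,0,0])

```text
clock: 3.35
position: [483.9, 164.1, 51.1]
tcp_rot: [0.954, -0.299, 0.0, -0.0]
ft_force: [0.1, 0.2, 0.1]
opening: 0.4
```

Run:
```python
from fit import *
st(); cap('side','s4'); crop('s4','s4c',230,190,310,260,8); c=cap('top','t4')
P=cloud(ld('s4'));
```

```text
t 3.35 cl [-59.4  77. ] w [483.9 164.1  51.1] F [0.1 0.2 0.1] Fcl [0.2 0. ] [ 0.954 -0.299  0.    -0.   ]
```

View pics/s4c.png

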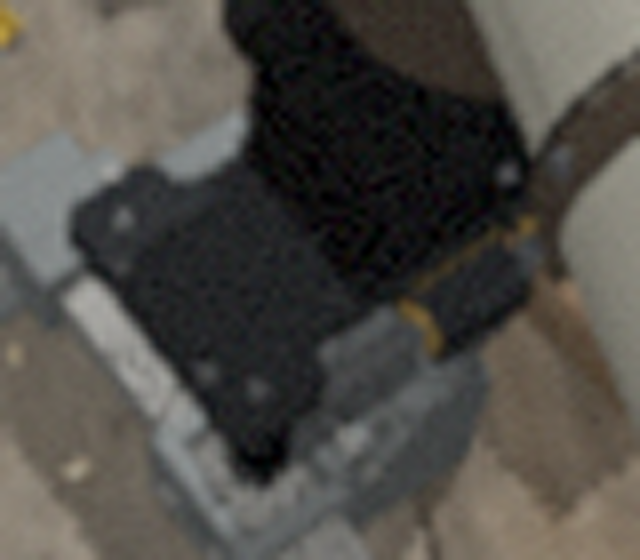

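Run:
```python
from fit import *
c=ld('s4');R=cv2.Rodrigues(c['rvec'])[0];print('cam',-R.T@c['tvec'])
for n in('s4','side1','s3'):
  P=cloud(ld(n)); cc=tocl(Q,P)
  print(n)
  for v in range(226,246,2):
    print(v,' '.join('%d,%d,%d'%(*cc[v,u],P[v,u,2]) for u in range(274,300,3)))
```

```text
cam [436.07043976 505.73150372 822.85240256]
s4
226 -8,100,185 -14,102,181 -26,98,160 -29,103,165 -33,107,165 -38,110,165 -43,114,165 -51,115,157 -103,82,31
228 -6,102,182 -51,65,57 -24,101,157 -27,106,163 -31,110,164 -36,113,164 -44,114,156 -103,74,5 -103,83,21
230 -43,64,55 -49,69,55 -21,105,158 -25,109,160 -28,113,164 -35,115,157 -75,90,59 -102,77,0 -104,84,11
232 -41,68,53 -14,104,156 -19,107,157 -24,111,156 -29,114,156 -67,89,57 -93,76,0 -98,81,1 -106,84,-4
234 -6,104,158 -11,107,157 -48,80,55 -53,85,58 -54,93,72 -61,95,65 -89,81,0 -95,85,1 -101,89,0
236 -4,108,158 -40,80,55 -45,84,55 -45,93,72 -51,97,72 -57,100,70 -86,84,0 -92,89,0 -98,93,0
238 -32,79,53 -38,83,52 -37,93,73 -43,97,71 -48,100,71 -59,100,55 -83,88,-1 -89,93,0 -95,97,-1
240 -29,83,53 -48,74,7 -35,96,70 -40,100,69 -50,100,55 -60,100,42 -79,93,0 -85,97,0 -91,101,0
242 -39,74,8 -29,93,62 -32,99,68 -41,100,56 -51,100,43 -71,92,0 -76,97,0 -81,102,2 -88,105,0
244 -24,90,52 -28,95,56 -33,100,58 -43,99,42 -53,100,28 -67,97,1 -74,100,-2 -79,105,0 -84,109,0
side1
226 -68,37,-3 -61,55,37 -60,65,57 -64,70,60 -69,75,62 -75,79,
[... 1161 characters left out ...]
9 -69,86,60 -74,90,61 -101,77,1 -104,84,11
232 -4,106,175 -8,110,175 -50,78,59 -56,81,57 -61,85,58 -66,89,59 -93,77,0 -98,81,0 -104,85,0
234 -1,109,174 -43,76,54 -49,80,54 -53,85,57 -54,93,72 -61,95,65 -89,81,2 -96,84,-2 -102,89,-2
236 -35,76,55 -40,80,54 -45,84,55 -45,93,72 -51,97,71 -57,100,70 -86,85,0 -92,89,0 -97,94,2
238 -32,80,54 -38,83,51 -37,93,72 -42,97,72 -49,99,68 -59,99,53 -83,88,0 -88,93,2 -94,98,1
240 -30,83,51 -49,73,6 -36,95,68 -40,100,70 -49,101,59 -61,99,40 -80,93,0 -86,97,0 -91,101,0
242 -39,74,8 -30,93,59 -32,100,70 -42,100,56 -52,100,42 -71,92,-1 -76,97,0 -83,100,-2 -88,105,0
244 -24,90,50 -28,96,56 -33,100,57 -43,100,43 -53,99,26 -68,96,-1 -73,101,0 -79,105,0 -85,109,-2
```

Run:
```python
from fit import *
A=cloud(ld('s4')); B=cloud(ld('side1')); cA=tocl(Q,A)
d=ld('side1')['depth']-ld('s4')['depth']
m=(d>15)&(ld('s4')['depth']>0)&(ld('side1')['depth']>0)
vs,us=np.nonzero(m); sel=np.argsort(A[vs,us,2])
import collections
for i in sel[:60:3]: print((us[i],vs[i]),cA[vs[i],us[i]].round(0),A[vs[i],us[i],2].round(0))
im=np.clip((A[...,2]+5)*1.2,0,255).astype(np.uint8)[170:310,200:350]
im=cv2.applyColorMap(cv2.resize(im,None,fx=5,fy=5,interpolation=0),cv2.COLORMAP_JET); cv2.imwrite('pics/z4.png',im)
```

```text
(np.int64(175), np.int64(76)) [ -433. -1364.] -774.0
(np.int64(162), np.int64(73)) [ -382. -1433.] -773.0
(np.int64(219), np.int64(133)) [-409. -838.] -773.0
(np.int64(384), np.int64(109)) [-1275.  -429.] -771.0
(np.int64(403), np.int64(58)) [-1687.  -660.] -771.0
(np.int64(413), np.int64(44)) [-1840.  -714.] -771.0
(np.int64(160), np.int64(132)) [ -149. -1031.] -771.0
(np.int64(171), np.int64(89)) [ -359. -1280.] -770.0
(np.int64(421), np.int64(75)) [-1661.  -490.] -770.0
(np.int64(488), np.int64(82)) [-1947.  -212.] -770.0
(np.int64(438), np.int64(38)) [-2020.  -658.] -770.0
(np.int64(456), np.int64(112)) [-1593.  -170.] -770.0
(np.int64(197), np.int64(97)) [ -450. -1135.] -770.0
(np.int64(402), np.int64(109)) [-1358.  -367.] -770.0
(np.int64(412), np.int64(44)) [-1833.  -717.] -770.0
(np.int64(171), np.int64(101)) [ -311. -1195.] -769.0
(np.int64(418), np.int64(46)) [-1850.  -681.] -769.0
(np.int64(154), np.int64(145)) [ -80. -970.] -769.0
(np.int64(205), np.int64(66)) [ -626. -1327.] -769.0
(np.int64(412), np.int64(39)) [-1870.  -751.] -769.0
```

View pics/z4.png

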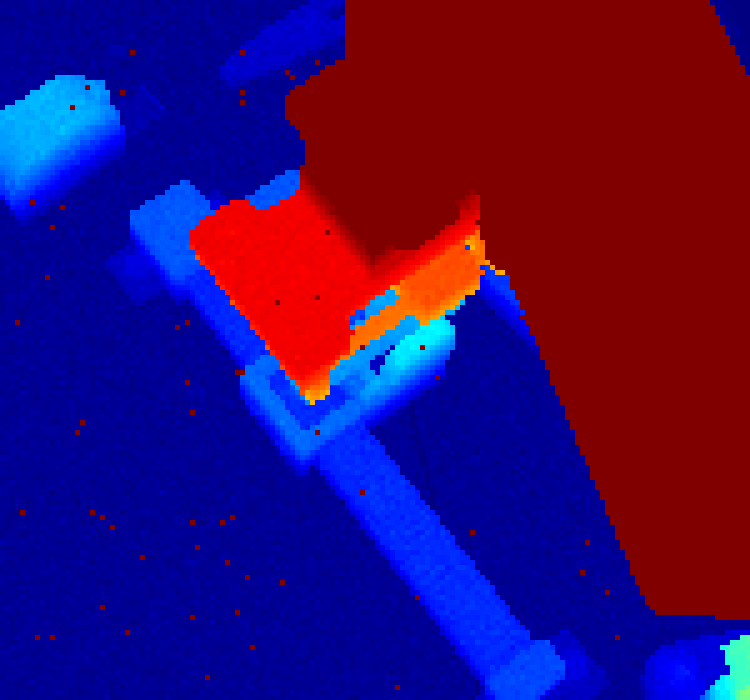

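>>> arm_command(steps=[1,0,0,-0.001,0,0,0,1,0,0,-0.001,0,0,0,1,0,0,0,0,0,0])

```text
clock: 3.75
position: [483.8, 164.0, 48.9]
tcp_rot: [0.954, -0.299, -0.0, 0.0]
ft_force: [-0.5, -0.2, 0.2]
opening: 0.3
```

Run:
```python
from fit import *
st()
for k in range(4):
  c=cap('side','s5'); P=cloud(c); cc=tocl(Q,P)
  print([(u,v,cc[v,u].round(0).tolist(),P[v,u,2].round(1)) for u,v in [(292,230),(289,232),(290,231),(291,231),(283,234)]])
s=[bot.observe()['ft_force'].round(1)]; print(s)
```

```text
t 3.75 cl [-59.5  77. ] w [483.8 164.   48.9] F [-0.5 -0.2  0.2] Fcl [-0.4  0.3] [ 0.954 -0.299 -0.     0.   ]
[(292, 230, [-45.0, 115.0], np.float64(145.0)), (289, 232, [-38.0, 114.0], np.float64(144.0)), (290, 231, [-40.0, 115.0], np.float64(147.2)), (291, 231, [-72.0, 90.0], np.float64(58.6)), (283, 234, [-26.0, 110.0], np.float64(141.8))]
[(292, 230, [-45.0, 115.0], np.float64(144.7)), (289, 232, [-38.0, 114.0], np.float64(144.0)), (290, 231, [-40.0, 115.0], np.float64(147.0)), (291, 231, [-73.0, 90.0], np.float64(58.1)), (283, 234, [-26.0, 110.0], np.float64(142.2))]
[(292, 230, [-46.0, 115.0], np.float64(143.9)), (289, 232, [-37.0, 115.0], np.float64(145.6)), (290, 231, [-40.0, 115.0], np.float64(147.8)), (291, 231, [-73.0, 90.0], np.float64(58.3)), (283, 234, [-25.0, 111.0], np.float64(145.7))]
[(292, 230, [-46.0, 115.0], np.float64(143.7)), (289, 232, [-37.0, 115.0], np.float64(145.8)), (290, 231, [-40.0, 115.0], np.float64(147.7)), (291, 231, [-72.0, 91.0], np.float64(59.2)), (283, 234, [-26.0, 111.0], np.float64(142.9))]
[array([-0.1, -0.1,  0.7])]
```

Run:
```python
from fit import *
for n in('side1','s2','s3','s4','s5'):
  P=cloud(ld(n)); cc=tocl(Q,P)
  print(n,[(u,v,cc[v,u].round(0).tolist(),P[v,u,2].round(0)) for u,v in [(291,231),(292,231),(293,231),(293,230),(294,230),(291,232),(290,232)]])
c=cap('top','t5'); P=cloud(c); cc=tocl(Q,P)
A=cloud(ld('top1')); ca=tocl(Q,A)
# low gripper or tab points in top view around tab
m=(abs(ca[...,0]+60)<25)&(abs(ca[...,1]-78)<25)&(A[...,2]>40)
for v,u in np.argwhere(m)[::6]:
  print((u,v),ca[v,u].round(0),A[v,u,2].round(0),'->',cc[v,u].round(0),P[v,u,2].round(0)) if P[v,u,2]<100 else 0
crop('s5','s5c',230,190,310,260,8)
```

```text
side1 [(291, 231, [-73.0, 90.0], np.float64(58.0)), (292, 231, [-95.0, 74.0], np.float64(-2.0)), (293, 231, [-97.0, 76.0], np.float64(-0.0)), (293, 230, [-99.0, 74.0], np.float64(-1.0)), (294, 230, [-101.0, 76.0], np.float64(-1.0)), (291, 232, [-92.0, 75.0], np.float64(-3.0)), (290, 232, [-70.0, 91.0], np.float64(57.0))]
s2 [(291, 231, [-73.0, 90.0], np.float64(57.0)), (292, 231, [-96.0, 74.0], np.float64(-3.0)), (293, 231, [-97.0, 76.0], np.float64(-1.0)), (293, 230, [-99.0, 74.0], np.float64(-0.0)), (294, 230, [-101.0, 75.0], np.float64(-1.0)), (291, 232, [-91.0, 76.0], np.float64(2.0)), (290, 232, [-69.0, 91.0], np.float64(58.0))]
s3 [(291, 231, [-72.0, 91.0], np.float64(61.0)), (292, 231, [-94.0, 76.0], np.float64(3.0)), (293, 231, [-97.0, 76.0], np.float64(-0.0)), (293, 230, [-99.0, 74.0], np.float64(-1.0)), (294, 230, [-101.0, 75.0], np.float64(-2.0)), (291, 232, [-92.0, 75.0], np.float64(-3.0)), (290, 232, [-69.0, 91.0], np.float64(60.0))]
s4 [(291, 231, [-71.0, 92.0], np.float64(62.0)), (292, 231, [-95.0, 75.0], np.float64(1.0)), (293, 231, [-97.0, 76.0], np.float64(-1.0)), (293, 230, [-99.0, 74.0], np.float64(-0.0)), (294, 230, [-101.0, 76.0], np.float64(-1.0)), (291, 232, [-92.0, 75.0], np.float64(-2.0)), (290, 232, [-70.0, 90.0], np.float64(56.0))]
s5 [(291, 231, [-72.0, 91.0], np.float64(59.0)), (292, 231, [-95.0, 75.0], np.float64(1.0)), (293, 231, [-97.0, 76.0], np.float64(-0.0)), (293, 230, [-98.0, 75.0], np.float64(2.0)), (294, 230, [-101.0, 76.0], np.float64(-1.0)), (291, 232, [-92.0, 75.0], np.float64(-2.0)), (290, 232, [-69.0, 91.0], np.float64(58.0))]
```

View pics/s5c.png

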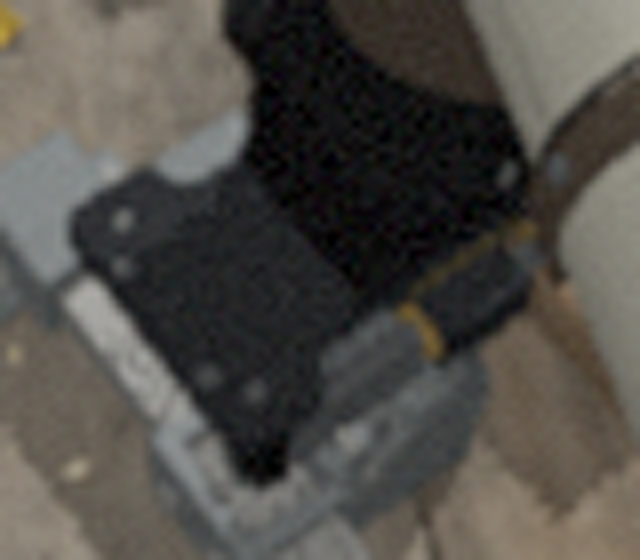

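Run:
```python
from fit import *
for n in ('s5','t5'):
  P=cloud(ld(n)); cc=tocl(Q,P)
  m=(np.hypot(cc[...,0]+60,cc[...,1]-77)<140)&(P[...,2]>100)&(P[...,2]<200)
  p=np.c_[cc[m],P[m][:,2]]
  for lo in range(100,200,10):
    k=p[(p[:,2]>=lo)&(p[:,2]<lo+10)]
    if len(k)>3: print(n,lo,len(k),k.min(0).round(0),k.max(0).round(0))
a=cv2.imread('pics/t5.png')[160:300,150:300]
cv2.imwrite('pics/t5c.png',cv2.resize(a,None,fx=4,fy=4,interpolation=2))
```

```text
s5 140 32 [-64.  94. 141.] [ 29. 115. 150.]
s5 150 119 [-63.  97. 150.] [ 29. 115. 160.]
s5 160 127 [-63.  42. 160.] [ 35. 115. 170.]
s5 170 130 [-56.  42. 171.] [ 37. 114. 180.]
s5 180 797 [-60.  40. 180.] [ 37. 115. 190.]
s5 190 66 [-60.  56. 190.] [ -8. 102. 200.]
t5 140 7 [-142.   39.  145.] [ 21.  41. 150.]
t5 150 93 [-126.   39.  153.] [ 26. 110. 160.]
t5 160 85 [-149.   39.  160.] [ 30.  52. 170.]
t5 170 53 [-153.   39.  172.] [ 37. 110. 180.]
t5 180 1086 [-153.   40.  180.] [ 36. 114. 186.]
```

View pics/t5c.png

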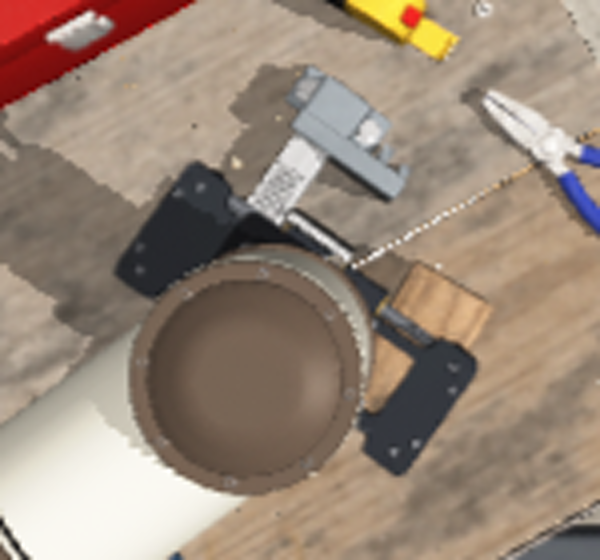

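>>> arm_command(steps=[1,0,0,-0.002,0,0,0,1,0,0,0,0,0,0])

```text
clock: 4.2
position: [483.7, 164.0, 46.8]
tcp_rot: [0.954, -0.299, -0.0, 0.0]
ft_force: [1.1, 0.4, 0.5]
opening: 0.3
```

>>> arm_command(steps=[1,0,0,-0.002,0,0,0,1,0,0,0,0,0,0])

```text
clock: 4.4
position: [483.7, 164.0, 44.8]
tcp_rot: [0.954, -0.299, -0.0, 0.0]
ft_force: [-0.5, -0.6, -0.1]
opening: 0.4
```

Run:
```python
from fit import *
st()
c=cap('side','s6');c=cap('top','t6')
im=cv2.imread('pics/s6.png')[205:255,255:315]; im=cv2.resize(im,None,fx=10,fy=10,interpolation=2)
cv2.imwrite('pics/s6c.png',np.clip(im.astype(float)*1.8+20,0,255).astype(np.uint8))
```

```text
t 4.4 cl [-59.6  77.1] w [483.7 164.   44.8] F [-0.5 -0.6 -0.1] Fcl [-0.8  0.1] [ 0.954 -0.299 -0.     0.   ]
```

View pics/s6c.png

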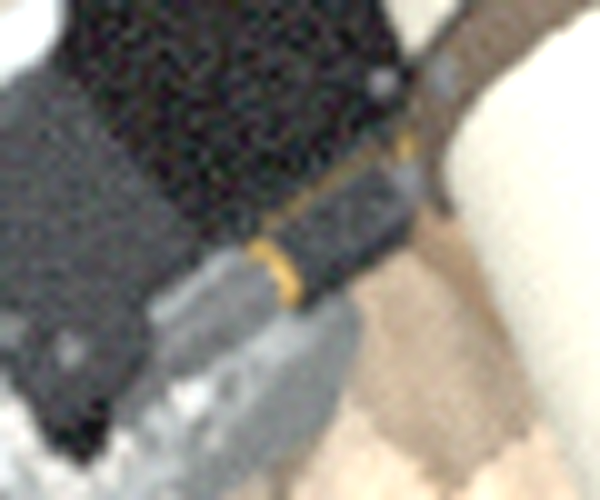

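>>> arm_command(steps=[1,0,0,-0.0015,0,0,0,1,0,0,0,0,0,0])

```text
clock: 4.7
position: [483.8, 164.0, 43.4]
tcp_rot: [0.954, -0.299, -0.0, 0.0]
ft_force: [-0.4, 0.3, -0.1]
opening: 0.1
```

Run:
```python
from fit import *
st()
for n in ('s2','s3','s6','t2','t6'):
  P=cloud(ld(n)); cc=tocl(Q,P)
  m=(np.hypot(cc[...,0]+60,cc[...,1]-77)<140)&(P[...,2]>85)&(P[...,2]<260)&(P[...,2]>0)
  p=np.c_[cc[m],P[m][:,2]]; p=p[np.argsort(p[:,2])]
  print(n,p[:8].round(0).tolist())
```

```text
t 4.7 cl [-59.5  77. ] w [483.8 164.   43.4] F [-0.4  0.3 -0.1] Fcl [-0.   0.5] [ 0.954 -0.299 -0.     0.   ]
s2 [[-52.0, 90.0, 100.0], [-73.0, 90.0, 148.0], [24.0, 116.0, 170.0], [26.0, 113.0, 171.0], [22.0, 116.0, 171.0], [-49.0, 116.0, 172.0], [26.0, 116.0, 172.0], [-28.0, 99.0, 172.0]]
s3 [[-70.0, 88.0, 140.0], [25.0, 114.0, 161.0], [28.0, 109.0, 162.0], [-64.0, 108.0, 162.0], [-54.0, 115.0, 162.0], [22.0, 114.0, 163.0], [28.0, 112.0, 163.0], [-64.0, 99.0, 164.0]]
s6 [[-70.0, 88.0, 115.0], [28.0, 113.0, 136.0], [26.0, 114.0, 137.0], [28.0, 110.0, 137.0], [-26.0, 111.0, 138.0], [-26.0, 95.0, 139.0], [-26.0, 114.0, 139.0], [24.0, 114.0, 139.0]]
t2 [[-44.0, 40.0, 174.0], [-81.0, 40.0, 177.0], [-138.0, 41.0, 180.0], [-91.0, 40.0, 180.0], [-36.0, 40.0, 181.0], [-73.0, 40.0, 182.0], [-113.0, 53.0, 183.0], [23.0, 41.0, 183.0]]
t6 [[23.0, 40.0, 140.0], [-82.0, 39.0, 143.0], [-43.0, 39.0, 145.0], [-137.0, 41.0, 146.0], [-142.0, 40.0, 147.0], [-35.0, 39.0, 148.0], [-9.0, 44.0, 148.0], [-17.0, 44.0, 149.0]]
```

>>> arm_command(steps=[1,0,0,0.045,0,0,0,1,0,0,0.045,0,0,0,1,0.01,-0.044,0,0,0,0,1,0.01,-0.044,0,0,0,0,1,0.01,-0.044,0,0,0,0,1,0.01,-0.044,0,0,0,0,1,0.01,-0.044,0,0,0,0,1,0,0,0,0,0,0,1,0,0,0,0,0,0])

```text
clock: 5.6
position: [533.7, -57.0, 133.3]
tcp_rot: [0.954, -0.3, -0.0, 0.0]
ft_force: [0.2, -0.1, -0.3]
opening: 0.6
```

Run:
```python
from fit import *
st(); s=bot.observe()
c=cap('side','s7'); K=np.array([[c['fx'],0,c['cx']],[0,c['fy'],c['cy']],[0,0,1.]])
uv=cv2.projectPoints(s['position'].reshape(1,3),np.array(c['rvec'],float),np.array(c['tvec'],float),K,None)[0].ravel(); print(uv)
u,v=map(int,uv); x0=max(u-50,0);y0=max(v-40,0)
im=cv2.imread('pics/s7.png')[y0:y0+80,x0:x0+100]; im=cv2.resize(im,None,fx=7,fy=7,interpolation=2)
im=np.clip(im.astype(float)*1.8+20,0,255).astype(np.uint8)
cv2.drawMarker(im,(int((uv[0]-x0+.5)*7),int((uv[1]-y0+.5)*7)),(0,0,255))
cv2.imwrite('pics/s7c.png',im)
P=cloud(c); 
for vv in range(v-14,v+10,2): print(vv,[P[vv,uu].round(0).astype(int).tolist() for uu in range(u-9,u+10,3)])
```

```text
t 5.6 cl [-212.6  -90. ] w [533.7 -57.  133.3] F [ 0.2 -0.1 -0.3] Fcl [ 0.  -0.2] [ 0.954 -0.3   -0.     0.   ]
[292.11095347 130.36629222]
116 [[512, 160, 425], [508, 159, 425], [503, 163, 431], [498, 165, 435], [494, 165, 437], [490, 166, 439], [486, 165, 439]]
118 [[629, -378, -206], [540, 2, 239], [503, 159, 422], [499, 158, 423], [495, 160, 426], [490, 161, 429], [486, 160, 430]]
120 [[544, 10, 239], [538, 7, 238], [543, -52, 172], [535, -43, 186], [495, 157, 419], [490, 157, 421], [486, 156, 421]]
122 [[542, 15, 240], [614, -367, -210], [543, -51, 166], [534, -44, 177], [529, -49, 174], [523, -55, 170], [554, -322, -136]]
124 [[627, -378, -238], [614, -369, -224], [542, -50, 161], [534, -46, 168], [528, -48, 169], [522, -53, 166], [552, -317, -141]]
126 [[626, -380, -252], [613, -369, -234], [599, -357, -215], [533, -46, 162], [528, -52, 157], [521, -55, 157], [551, -319, -153]]
128 [[624, -375, -257], [612, -368, -243], [597, -352, -220], [533, -45, 156], [573, -336, -191], [561, -327, -176], [549, -317, -161]]
130 [[624, -376, -270], [610, -363, -249], [597, -355, -234], [584, -345, -218], [572, -335, -201], [560, -326, -186], [548, -319, -173]]
132 [[622, -372, -276], [609, -365, -262], [595, -350, -239], [583, -345, -229], [570, -333, -209], [558, -324, -194], [547, -317, -181]]
134 [[621, -372, -288], [608, -362, -271], [595, -354, -256], [582, -345, -240], [569, -329, -215], [557, -320, -200], [545, -314, -188]]
136 [[620, -371, -298], [606, -360, -280], [594, -352, -265], [580, -338, -242], [568, -333, -231], [556, -322, -213], [544, -315, -200]]
138 [[619, -369, -308], [606, -361, -293], [593, -354, -278], [579, -339, -255], [567, -333, -242], [554, -321, -222], [542, -310, -205]]
```

View pics/s7c.png

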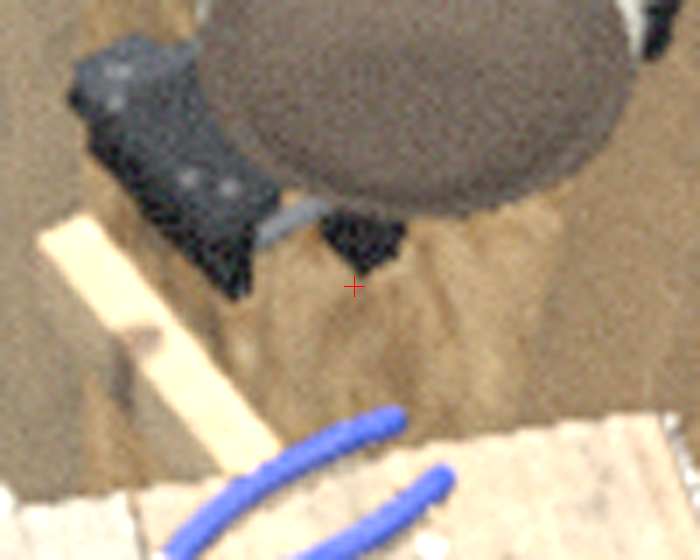

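>>> arm_command(steps=[1,-0.01,0.044,0,0,0,0,1,-0.01,0.044,0,0,0,0,1,-0.01,0.044,0,0,0,0,1,-0.01,0.044,0,0,0,0,1,-0.01,0.044,0,0,0,0,1,0,0,-0.045,0,0,0,1,0,0,-0.035,0,0,0,1,0,0,-0.012,0,0,0,1,0,0,0,0,0,0,1,0,0,0,0,0,0])

```text
clock: 6.65
position: [484.9, 165.0, 42.8]
tcp_rot: [0.954, -0.298, 0.001, -0.001]
ft_force: [0.4, 0.3, 0.3]
opening: 0.5
```

>>> arm_command(steps=[1,0,0,-0.002,0,0,0,1,0,0,-0.001,0,0,0,1,0,0,0,0,0,0])

```text
clock: 6.95
position: [484.3, 164.1, 39.3]
tcp_rot: [0.954, -0.299, 0.0, -0.001]
ft_force: [0.4, 0.8, 0.2]
opening: 0.8
```

>>> arm_command(steps=[1,0,0,-0.002,0,0,0,1,0,0,0,0,0,0])

```text
clock: 7.15
position: [484.2, 163.9, 36.9]
tcp_rot: [0.954, -0.299, 0.0, -0.0]
ft_force: [0.0, -1.5, 2.3]
opening: 0.5
```

>>> arm_command(steps=[1,0,0,-0.002,0,0,0,1,0,0,0,0,0,0])

```text
clock: 7.35
position: [484.0, 163.9, 34.5]
tcp_rot: [0.954, -0.299, 0.0, 0.0]
ft_force: [-0.7, -1.9, 2.5]
opening: 0.3
```

>>> arm_command(steps=[1,0,0,-0.002,0,0,0,1,0,0,0,0,0,0])

```text
clock: 7.55
position: [483.9, 163.9, 32.4]
tcp_rot: [0.954, -0.299, 0.0, 0.0]
ft_force: [-0.2, -1.9, 3.4]
opening: 0.3
```

>>> arm_command(steps=[1,0,0,-0.002,0,0,0,1,0,0,0,0,0,0])

```text
clock: 7.75
position: [483.9, 164.0, 30.5]
tcp_rot: [0.954, -0.299, -0.0, 0.0]
ft_force: [-0.2, -3.1, 4.1]
opening: 0.9
```

>>> arm_command(steps=[1,0,0,-0.002,0,0,0,1,0,0,0,0,0,0])

```text
clock: 7.95
position: [483.9, 164.0, 28.7]
tcp_rot: [0.954, -0.299, 0.0, 0.0]
ft_force: [-0.7, -2.8, 5.9]
opening: 0.6
```

>>> arm_command(steps=[1,0,0,-0.001,0,0,0,1,-0.0033,0.0023,0,0,0,0,1,-0.0033,0.0023,0,0,0,0,1,-0.0033,0.0023,0,0,0,0,1,-0.0033,0.0023,0,0,0,0])

```text
clock: 8.45
position: [470.9, 173.1, 28.2]
tcp_rot: [0.954, -0.299, 0.0, 0.0]
ft_force: [0.7, -5.0, 8.2]
opening: 0.4
```

Run:
```python
from fit import *
st(); c=cap('side','s8'); P=cloud(c); cc=tocl(Q,P)
m=(abs(cc[...,0]+44)<15)&(P[...,2]>66)&(P[...,2]<76)&(cc[...,1]>85)&(cc[...,1]<140)
print('plate',np.percentile(cc[m][:,1],[5,50,95]))
A=cloud(ld('side1'));ca=tocl(Q,A)
m=(abs(ca[...,0]+44)<15)&(A[...,2]>66)&(A[...,2]<76)&(ca[...,1]>85)&(ca[...,1]<140)
print('plate0',np.percentile(ca[m][:,1],[5,50,95]))
```

```text
t 8.45 cl [-59.4  92.7] w [470.9 173.1  28.2] F [ 0.7 -5.   8.2] Fcl [-3.7 -3.4] [ 0.954 -0.299  0.     0.   ]
plate [109.06468227 113.84715153 116.39424624]
plate0 [ 92.75326593  96.9402432  100.37202311]
```

>>> arm_command(steps=[1,-0.0041,0.00285,0.0005,0,0,0,1,-0.0041,0.00285,0,0,0,0,1,-0.0041,0.00285,0,0,0,0,1,-0.0041,0.00285,0,0,0,0,1,-0.0041,0.00285,0,0,0,0,1,-0.0041,0.00285,0,0,0,0,1,-0.0041,0.00285,0,0,0,0,1,-0.0041,0.00285,0,0,0,0,1,-0.0041,0.00285,0,0,0,0,1,0,0,0,0,0,0])

```text
clock: 9.5
position: [433.4, 199.2, 28.4]
tcp_rot: [0.954, -0.299, -0.0, -0.0]
ft_force: [-1.8, -1.1, 6.4]
opening: 0.1
```

```bash
cat >> fit.py <<'E'
def plate(c,lo=85,hi=230):
    P=cloud(c); cc=tocl(Q,P)
    m=(abs(cc[...,0]+44)<15)&(P[...,2]>66)&(P[...,2]<76)&(cc[...,1]>lo)&(cc[...,1]<hi)
    print('g from plate',(np.percentile(cc[m][:,1],[5,50,95])-96.9+36.5).round(1),m.sum())
E
python3 - <<'E'
from fit import *
st(); plate(cap('side','s9'))
E
```

```text
t 9.5 cl [-59.3 138.5] w [433.4 199.2  28.4] F [-1.8 -1.1  6.4] Fcl [-1.9  0.8] [ 0.954 -0.299 -0.    -0.   ]
g from plate [ 99.  100.9 101.3] 8
```

>>> arm_command(steps=[1,-0.0041,0.00285,0,0,0,0,1,-0.0041,0.00285,0,0,0,0,1,-0.0041,0.00285,0,0,0,0,1,-0.0041,0.00285,0,0,0,0,1,-0.0041,0.00285,0,0,0,0,1,-0.0041,0.00285,0,0,0,0,1,-0.0041,0.00285,0,0,0,0,1,-0.0041,0.00285,0,0,0,0,1,-0.0033,0.0023,0,0,0,0,1,0,0,0,0,0,0])

```text
clock: 10.55
position: [397.5, 224.5, 28.4]
tcp_rot: [0.954, -0.299, 0.0, -0.0]
ft_force: [-2.3, -1.3, 6.5]
opening: 0.5
```

Run:
```python
from fit import *
st(); plate(cap('side','s10')); cap('top','t10')
a=cv2.imread('pics/s10.png')[170:330,190:350]; b=cv2.imread('pics/t10.png')[150:310,130:290]
cv2.imwrite('pics/c10.png',np.hstack([cv2.resize(a,(400,400),interpolation=2),cv2.resize(b,(400,400),interpolation=2)]))
```

```text
t 10.55 cl [-59.1 182.4] w [397.5 224.5  28.4] F [-2.3 -1.3  6.5] Fcl [-2.3  1.1] [ 0.954 -0.299  0.    -0.   ]
g from plate [136.9 137.2 137.5] 3
```

View pics/c10.png

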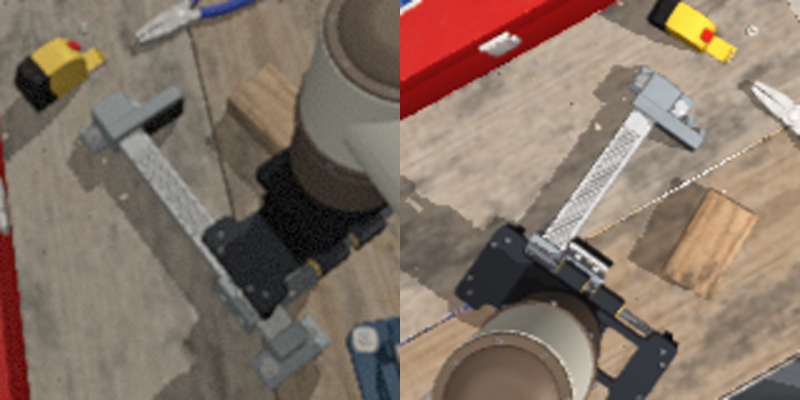

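>>> arm_command(steps=[1,0,0,0.01,0,0,0,1,0,0,0.04,0,0,0,1,0,0,0.05,0,0,0,0.45,0.0021,-0.0156,0,0,0,-0.1428,0.45,0.0021,-0.0156,0,0,0,-0.1428,0.45,0.0021,-0.0156,0,0,0,-0.1428,0.45,0.0021,-0.0156,0,0,0,-0.1428,0.45,0.0021,-0.0156,0,0,0,-0.1428,0.45,0.0021,-0.0156,0,0,0,-0.1428,0.45,0.0021,-0.0156,0,0,0,-0.1428,0.45,0.0021,-0.0156,0,0,0,-0.1428,0.45,0.0021,-0.0156,0,0,0,-0.1428,0.45,0.0021,-0.0156,0,0,0,-0.1428,0.45,0.0021,-0.0156,0,0,0,-0.1428,0.45,0,0,0,0,0,0,0.45,0,0,0,0,0,0])

```text
clock: 12.25
position: [420.8, 52.6, 128.1]
tcp_rot: [-0.464, 0.886, 0.0, 0.0]
ft_force: [0.3, -0.0, 0.1]
opening: 47.9
```

Run:
```python
from fit import *
st(); print(bot.observe()['opening'],bot.observe()['qpos'].round(2)); cap('side','s11'); cap('top','t11')
P=[cloud(ld('s11'))]
print(chock(Q,P))
P=cloud(ld('s11'));cc=tocl(Q,P)
m=(np.hypot(cc[...,0]+187,cc[...,1]-66)<130)&(P[...,2]>80)&(P[...,2]<260)
p=np.c_[cc[m],P[m][:,2]]; p=p[np.argsort(p[:,2])]; print(p[:12].round(0).tolist())
a=cv2.imread('pics/s11.png')[170:330,220:380]; b=cv2.imread('pics/t11.png')[150:310,150:310]
cv2.imwrite('pics/c11.png',np.hstack([cv2.resize(a,(400,400),interpolation=2),cv2.resize(b,(400,400),interpolation=2)]))
```

```text
t 12.25 cl [-187.    65.3] w [420.8  52.6 128.1] F [ 0.3 -0.   0.1] Fcl [ 0.2 -0.3] [-0.464  0.886  0.     0.   ]
47.86301826197007 [ 0.51  0.12 -0.57 -0.   -0.89 -1.12]
(((-130.31985473632812, 66.4301528930664), (57.930091857910156, 100.65519714355469), 5.309325695037842), [[-163.8000030517578, 113.9000015258789], [-154.5, 13.600000381469727], [-96.80000305175781, 19.0], [-106.0999984741211, 119.19999694824219]])
[[-184.0, 41.0, 148.0], [-176.0, 39.0, 149.0], [-192.0, 41.0, 150.0], [-178.0, 41.0, 150.0], [-177.0, 90.0, 150.0], [-176.0, 36.0, 150.0], [-178.0, 98.0, 151.0], [-195.0, 41.0, 151.0], [-175.0, 95.0, 151.0], [-175.0, 34.0, 151.0], [-186.0, 98.0, 151.0], [-180.0, 41.0, 152.0]]
```

View pics/c11.png

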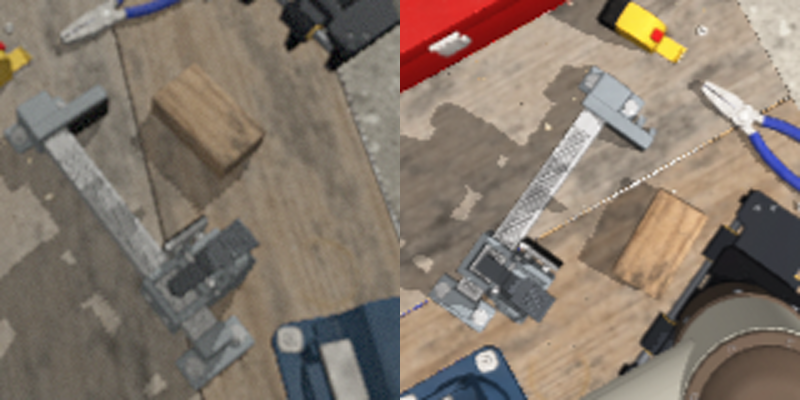

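>>> arm_command(steps=[0.45,0,0,-0.045,0,0,0,0.45,0,0,-0.045,0,0,0,0.45,0,0,-0.025,0,0,0,0.45,0,0,-0.01,0,0,0,0.45,0,0,-0.006,0,0,0,0.45,0,0,0,0,0,0])

```text
clock: 12.95
position: [421.3, 53.0, -2.8]
tcp_rot: [-0.464, 0.886, -0.0, 0.0]
ft_force: [0.7, -0.2, 0.6]
opening: 47.7
```

```bash
cat >> fit.py <<'E'
def tips(c,x=-187,y=66,r=60,lo=3,hi=100):
    P=cloud(c);cc=tocl(Q,P)
    m=(np.hypot(cc[...,0]-x,cc[...,1]-y)<r)&(P[...,2]>lo)&(P[...,2]<hi)
    p=np.c_[cc[m],P[m][:,2]]; p=p[np.argsort(p[:,2])]; print('tips',p[:14].round(0).tolist())
E
python3 - <<'E'
from fit import *
st(); c=cap('side','s12'); tips(c)
a=cv2.imread('pics/s12.png')[150:310,250:410]
cv2.imwrite('pics/c12.png',cv2.resize(a,(600,600),interpolation=2))
E
```

```text
t 12.95 cl [-186.4   65.1] w [421.3  53.   -2.8] F [ 0.7 -0.2  0.6] Fcl [ 0.3 -0.7] [-0.464  0.886 -0.     0.   ]
tips [[-175.0, 112.0, 3.0], [-163.0, 113.0, 3.0], [-175.0, 47.0, 3.0], [-154.0, 115.0, 11.0], [-157.0, 114.0, 13.0], [-161.0, 114.0, 14.0], [-175.0, 97.0, 17.0], [-182.0, 40.0, 17.0], [-191.0, 41.0, 18.0], [-153.0, 114.0, 19.0], [-176.0, 92.0, 19.0], [-156.0, 114.0, 20.0], [-174.0, 33.0, 20.0], [-175.0, 96.0, 21.0]]
```

View pics/c12.png

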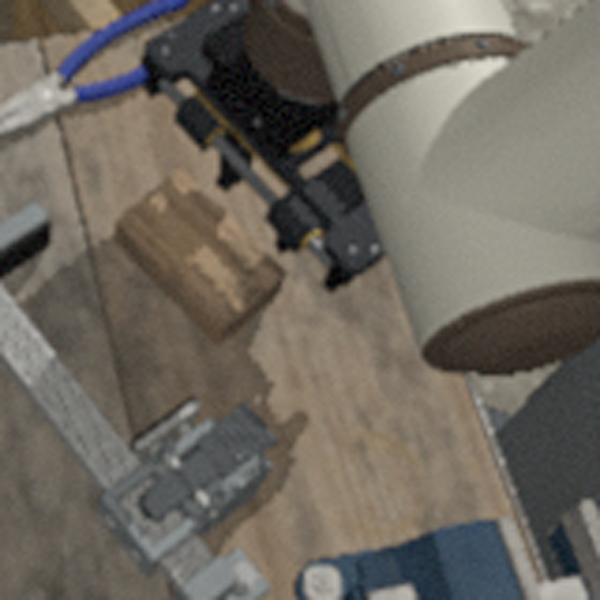

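>>> arm_command(steps=[0.45,0.00285,0.0041,0,0,0,0,0.45,0.00285,0.0041,0,0,0,0,0.45,0.00285,0.0041,0,0,0,0,0.45,0.00285,0.0041,0,0,0,0,0.45,0.00285,0.0041,0,0,0,0,0.45,0.00285,0.0041,0,0,0,0,0.45,0.00285,0.0041,0,0,0,0,0.45,0.00285,0.0041,0,0,0,0])

```text
clock: 13.8
position: [443.7, 85.6, -3.0]
tcp_rot: [-0.463, 0.886, -0.0, -0.0]
ft_force: [-0.1, -0.8, 0.9]
opening: 47.9
```

Run:
```python
from fit import *
st(); c=cap('side','s13'); print(chock(Q,[cloud(c)])); d=cap('top','t13')
a=cv2.imread('pics/s13.png')[170:310,210:350]; b=cv2.imread('pics/t13.png')[150:290,160:300]
cv2.imwrite('pics/c13.png',np.hstack([cv2.resize(a,(400,400),interpolation=2),cv2.resize(b,(400,400),interpolation=2)]))
```

```text
t 13.8 cl [-146.8   65.2] w [443.7  85.6  -3. ] F [-0.1 -0.8  0.9] Fcl [-0.7 -0.4] [-0.463  0.886 -0.    -0.   ]
(((-115.46353149414062, 64.62800598144531), (78.80122375488281, 100.46472930908203), 0.3722984790802002), [[-155.1999969482422, 114.5999984741211], [-154.5, 14.100000381469727], [-75.69999694824219, 14.699999809265137], [-76.4000015258789, 115.0999984741211]])
```

View pics/c13.png

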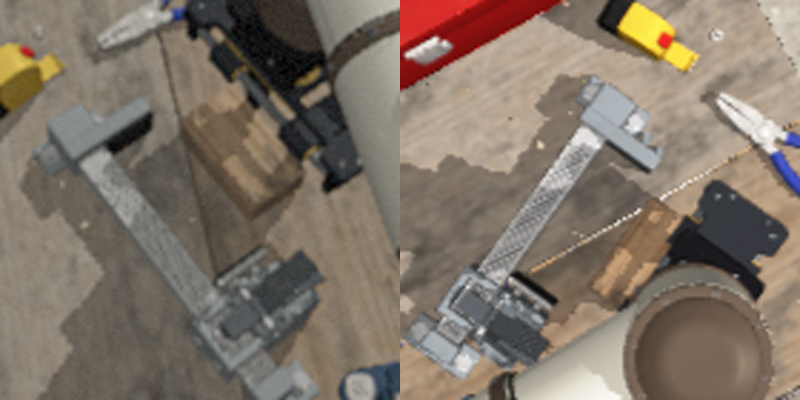

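>>> arm_command(steps=[0.45,0.00285,0.0041,0,0,0,0,0.45,0.00285,0.0041,0,0,0,0,0.45,0.00285,0.0041,0,0,0,0,0.45,0.00285,0.0041,0,0,0,0,0.45,0.00285,0.0041,0,0,0,0,0.45,0.00285,0.0041,0,0,0,0,0.45,0.00285,0.0041,0,0,0,0,0.45,0.00285,0.0041,0,0,0,0,0.45,0.00285,0.0041,0,0,0,0,0.45,0.00285,0.0041,0,0,0,0,0.45,0.00285,0.0041,0,0,0,0,0.45,0,0,0,0,0,0])

```text
clock: 15.1
position: [475.7, 131.2, -2.9]
tcp_rot: [-0.464, 0.886, 0.0, 0.001]
ft_force: [0.8, 0.5, 0.1]
opening: 47.9
```

```bash
cat >> fit.py <<'E'
def blk(c,x0=-140,x1=-15):
    P=cloud(c);cc=tocl(Q,P)
    m=(cc[...,0]>x0)&(cc[...,0]<x1)&(cc[...,1]>3)&(cc[...,1]<135)&(P[...,2]>30)&(P[...,2]<38)
    k=cc[m]; print('block pct X',np.percentile(k[:,0],[1,99]).round(1),'Y',np.percentile(k[:,1],[1,99]).round(1),len(k))
E
python3 - <<'E'
from fit import *
st(); c=cap('side','s14'); blk(c); d=cap('top','t14'); blk(d)
a=cv2.imread('pics/s14.png')[170:310,210:350]; b=cv2.imread('pics/t14.png')[150:290,160:300]
cv2.imwrite('pics/c14.png',np.hstack([cv2.resize(a,(400,400),interpolation=2),cv2.resize(b,(400,400),interpolation=2)]))
E
```

```text
t 15.1 cl [-91.1  64.9] w [475.7 131.2  -2.9] F [0.8 0.5 0.1] Fcl [ 0.8 -0.4] [-0.464  0.886  0.     0.001]
block pct X [-78.1 -21.1] Y [ 15.8 113.6] 957
block pct X [-50.5 -21.1] Y [ 15.3 111.8] 357
```

View pics/c14.png

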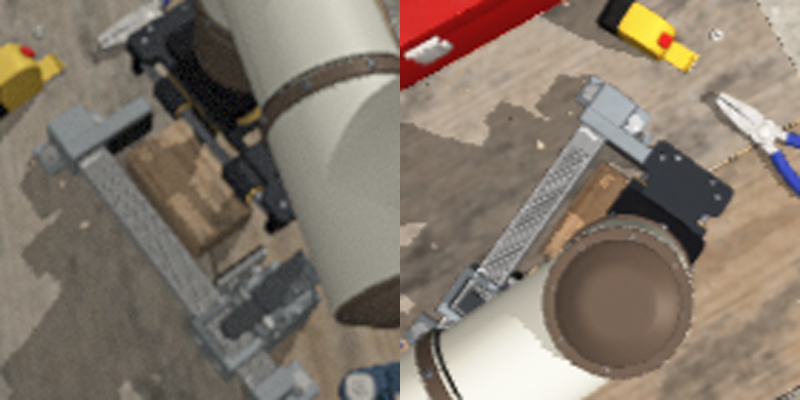

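>>> arm_command(steps=[0.45,0.0017,0.00246,0,0,0,0,0.45,0.00114,0.00164,0,0,0,0,0.45,0.0006,0.0008,0,0,0,0,0.45,0,0,0,0,0,0])

```text
clock: 15.6
position: [478.4, 135.3, -2.9]
tcp_rot: [-0.463, 0.886, 0.0, 0.0]
ft_force: [-0.8, 0.1, -0.5]
opening: 48.2
```

>>> arm_command(steps=[0.45,0.0006,0.0008,0,0,0,0,0.45,0.0006,0.0008,0,0,0,0,0.45,0,0,0,0,0,0])

```text
clock: 15.9
position: [479.7, 137.0, -2.9]
tcp_rot: [-0.463, 0.886, 0.0, 0.0]
ft_force: [-0.0, -0.4, 0.0]
opening: 48.3
```

>>> arm_command(steps=[0.45,0.0006,0.0008,0,0,0,0,0.45,0,0,0,0,0,0])

```text
clock: 16.1
position: [480.3, 137.8, -2.9]
tcp_rot: [-0.463, 0.886, 0.0, 0.0]
ft_force: [-1.0, -1.0, -0.8]
opening: 47.9
```

Run:
```python
from fit import *
st(); c=cap('side','s15'); blk(c)
```

```text
t 16.1 cl [-83.   64.9] w [480.3 137.8  -2.9] F [-1.  -1.  -0.8] Fcl [-1.4  0.3] [-0.463  0.886  0.     0.   ]
block pct X [-69.6 -15.5] Y [ 16.  113.6] 906
```

>>> arm_command(steps=[0.45,0.0006,0.0008,0,0,0,0,0.45,0,0,0,0,0,0])

```text
clock: 16.35
position: [480.4, 138.0, -3.0]
tcp_rot: [-0.463, 0.886, -0.0, -0.001]
ft_force: [-0.8, -2.0, 0.8]
opening: 48.0
```

>>> arm_command(steps=[0.45,0.0006,0.0008,0,0,0,0,0.45,0,0,0,0,0,0])

```text
clock: 16.55
position: [480.3, 138.1, -3.1]
tcp_rot: [-0.463, 0.886, -0.0, -0.002]
ft_force: [-1.7, -5.0, 3.8]
opening: 47.9
```

>>> arm_command(steps=[0.45,0.0006,0.0008,0,0,0,0,0.45,0,0,0,0,0,0])

```text
clock: 16.75
position: [480.1, 138.1, -3.2]
tcp_rot: [-0.463, 0.886, -0.0, -0.003]
ft_force: [-1.4, -5.8, 3.8]
opening: 48.1
```

>>> arm_command(steps=[0.45,-0.0057,-0.0082,0,0,0,0,0.45,-0.0115,-0.0165,0,0,0,0,0.45,0,0,0.04,0,0,0,0.45,0,0,0.05,0,0,0,0.45,0,0,0.04,0,0,0,1,-0.02,-0.03,0,0,0,0,1,-0.02,-0.03,0,0,0,0])

```text
clock: 17.45
position: [425.9, 56.2, 128.6]
tcp_rot: [-0.464, 0.886, 0.0, 0.003]
ft_force: [-0.6, -0.6, -0.6]
opening: 38.6
```

Run:
```python
from fit import *
st(); c=cap('side','s16'); blk(c); d=cap('top','t16'); blk(d)
for n in('s16','t16'):
  q,e=fitclamp([cloud(ld(n))],x0=(581,169,.964,140),w=(4,4,.02,12)); print(q.round(3),e)
P=np.vstack([cloud(ld('top1')).reshape(-1,3),cloud(ld('side1')).reshape(-1,3)]); cc=tocl(Q,P)
# vise max height grid in clamp frame
for y in range(180,340,20):
  print(y,[int(max([0,*P[(cc[:,0]>=x)&(cc[:,0]<x+20)&(cc[:,1]>=y)&(cc[:,1]<y+20)&(P[:,2]<250),2]])) for x in range(-180,80,20)])
a=cv2.imread('pics/s16.png')[170:310,210:350]; b=cv2.imread('pics/t16.png')[150:290,160:300]
cv2.imwrite('pics/c16.png',np.hstack([cv2.resize(a,(400,400),interpolation=2),cv2.resize(b,(400,400),interpolation=2)]))
```

```text
t 17.45 cl [-181.1   63.1] w [425.9  56.2 128.6] F [-0.6 -0.6 -0.6] Fcl [-0.9  0.2] [-0.464  0.886  0.     0.003]
block pct X [-69.5 -15.4] Y [ 15.8 113.3] 938
block pct X [-69.9 -15.5] Y [ 15.  112.3] 824
[580.798 165.961   0.96  142.31 ] 3.0121673141349725
[581.106 170.148   0.968 141.236] 3.3064760383697203
180 [5, 4, 4, 3, 3, 3, 3, 4, 33, 34, 3, 4, 3]
200 [3, 4, 6, 4, 3, 4, 3, 3, 34, 35, 3, 3, 3]
220 [3, 4, 4, 4, 4, 4, 3, 17, 39, 39, 19, 3, 4]
240 [3, 4, 4, 3, 4, 15, 21, 16, 34, 33, 17, 4, 4]
260 [3, 4, 5, 15, 18, 97, 92, 15, 5, 3, 3, 3, 4]
280 [4, 19, 17, 124, 123, 119, 102, 17, 3, 3, 3, 4, 2]
300 [5, 24, 125, 125, 125, 123, 107, 104, 16, 4, 3, 3, 4]
320 [124, 124, 72, 125, 125, 124, 115, 105, 16, 3, 4, 3, 3]
```

View pics/c16.png

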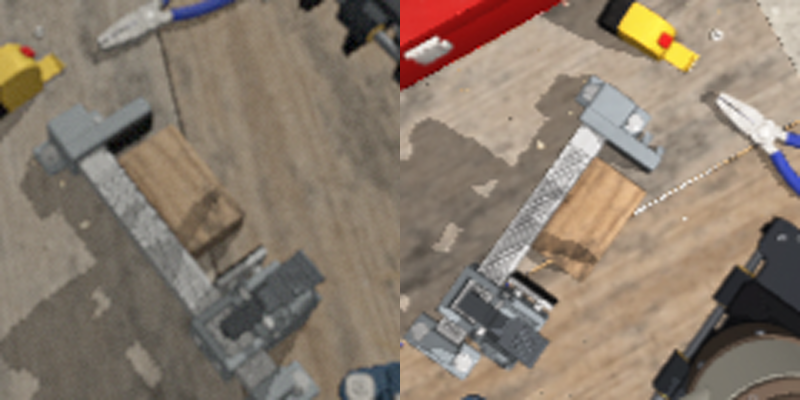

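>>> arm_command(steps=[1,-0.00476,0.01848,0,0,0,0.1428,1,-0.00476,0.01848,0,0,0,0.1428,1,-0.00476,0.01848,0,0,0,0.1428,1,-0.00476,0.01848,0,0,0,0.1428,1,-0.00476,0.01848,0,0,0,0.1428,1,-0.00476,0.01848,0,0,0,0.1428,1,-0.00476,0.01848,0,0,0,0.1428,1,-0.00476,0.01848,0,0,0,0.1428,1,-0.00476,0.01848,0,0,0,0.1428,1,-0.00476,0.01848,0,0,0,0.1428,1,-0.00476,0.01848,0,0,0,0.1428,1,0,0,0,0,0,0,1,0,0,0,0,0,0])

```text
clock: 18.85
position: [372.4, 259.2, 126.9]
tcp_rot: [0.954, -0.299, 0.0, -0.0]
ft_force: [-0.5, 0.6, 0.7]
opening: 0.3
```

Run:
```python
from fit import *
st(); c=cap('side','s17'); tips(c,-44,222,45,100,200); plate(c,180,240)
a=cv2.imread('pics/s17.png')[190:350,220:380]
cv2.imwrite('pics/c17.png',cv2.resize(a,(560,560),interpolation=2))
```

```text
t 18.85 cl [-44.8 222.8] w [372.4 259.2 126.9] F [-0.5  0.6  0.7] Fcl [0.2 0.7] [ 0.954 -0.299  0.    -0.   ]
tips []Traceback (most recent call last):
  File "<stdin>", line 2, in <module>
  File "fit.py", line 54, in plate
    print('g from plate',(np.percentile(cc[m][:,1],[5,50,95])-96.9+36.5).round(1),m.sum())
                          ~~~~~~~~~~~~~^^^^^^^^^^^^^^^^^^^^^^
    return _quantile_unchecked(
        a, q, axis, out, overwrite_input, method, keepdims, weights)
    return _ureduce(a,
                    func=_quantile_ureduce_func,
    ...<5 lines>...
                    overwrite_input=overwrite_input,
                    method=method)
    r = func(a, **kwargs)
    result = _quantile(arr,
                       quantiles=q,
    ...<2 lines>...
                       out=out,
                       weights=wgt)
    slices_having_nans = np.isnan(arr[-1, ...])
                                  ~~~^^^^^^^^^
IndexError: index -1 is out of bounds for axis 0 with size 0
```

>>> arm_command(steps=[1,0,0,-0.04,0,0,0,1,0,0,-0.025,0,0,0,1,0,0,-0.01,0,0,0,1,0,0,-0.005,0,0,0,1,0,0,0,0,0,0])

```text
clock: 19.4
position: [372.8, 258.7, 47.2]
tcp_rot: [0.954, -0.299, 0.0, -0.0]
ft_force: [0.0, 0.4, 0.5]
opening: 0.3
```

>>> arm_command(steps=[1,0,0,-0.01,0,0,0,1,0,0,-0.01,0,0,0,1,0,0,-0.003,0,0,0,1,0,0,0,0,0,0])

```text
clock: 19.8
position: [372.2, 258.3, 23.5]
tcp_rot: [0.954, -0.299, -0.0, 0.001]
ft_force: [-0.5, -0.5, -0.2]
opening: 0.5
```

Run:
```python
from fit import *
st(); cap('side','s17'); cap('top','t17')
a=cv2.imread('pics/s17.png')[190:350,220:380]; b=cv2.imread('pics/t17.png')[200:360,110:270]
cv2.imwrite('pics/c17.png',np.hstack([cv2.resize(a,(400,400),interpolation=2),cv2.resize(b,(400,400),interpolation=2)]))
```

```text
t 19.8 cl [-45.7 222.5] w [372.2 258.3  23.5] F [-0.5 -0.5 -0.2] Fcl [-0.6  0.1] [ 0.954 -0.299 -0.     0.001]
```

View pics/c17.png

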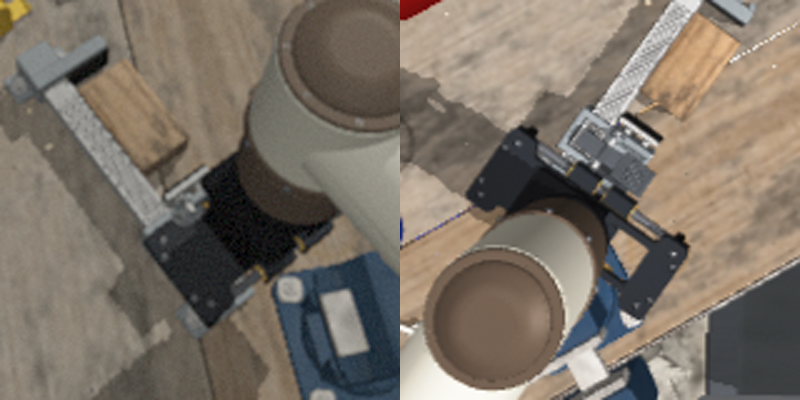

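>>> arm_command(steps=[1,0.0033,-0.0023,0,0,0,0,1,0.0033,-0.0023,0,0,0,0,1,0.0033,-0.0023,0,0,0,0,1,0.0033,-0.0023,0,0,0,0])

```text
clock: 20.3
position: [385.0, 250.3, 24.4]
tcp_rot: [0.954, -0.299, -0.001, -0.001]
ft_force: [-9.9, 7.2, 3.6]
opening: 0.2
```

Run:
```python
from fit import *
st()
```

```text
t 20.3 cl [-45.  207.4] w [385.  250.3  24.4] F [-9.9  7.2  3.6] Fcl [ 0.2 12.2] [ 0.954 -0.299 -0.001 -0.001]
```

>>> arm_command(steps=[1,0.0033,-0.0023,0,0,0,0,1,0.0033,-0.0023,0,0,0,0,1,0.0033,-0.0023,0,0,0,0,1,0.0033,-0.0023,0,0,0,0])

```text
clock: 20.7
position: [398.2, 241.1, 24.4]
tcp_rot: [0.954, -0.299, -0.001, -0.001]
ft_force: [-6.9, 3.2, 1.9]
opening: 0.7
```

Run:
```python
from fit import *
st(); c=cap('side','s18');blk(c);c=cap('top','t18');blk(c)
for n in('s18','t18'):
  q,e=fitclamp([cloud(ld(n))],x0=(581,169,.964,125),w=(3,3,.01,17)); print(q.round(3),e)
```

```text
t 20.7 cl [-45.  191.3] w [398.2 241.1  24.4] F [-6.9  3.2  1.9] Fcl [-1.3  7.5] [ 0.954 -0.299 -0.001 -0.001]
block pct X [-69.5 -15.4] Y [ 16.2 123.7] 958
block pct X [-69.9 -15.5] Y [ 15.2 132. ] 898
[580.605 166.955   0.974 114.312] 2.996948370157874
[581.17  170.035   0.969 115.668] 3.0495919864386156
```

>>> arm_command(steps=[1,0.0033,-0.0023,0,0,0,0,1,0.0033,-0.0023,0,0,0,0,1,0.0033,-0.0023,0,0,0,0,1,0,0,0,0,0,0])

```text
clock: 21.2
position: [408.6, 234.0, 24.4]
tcp_rot: [0.954, -0.299, -0.0, -0.001]
ft_force: [-5.0, 4.0, 2.4]
opening: 0.5
```

Run:
```python
from fit import *
st(); c=cap('side','s19');blk(c);c=cap('top','t19');blk(c)
a=cv2.imread('pics/s19.png')[170:330,200:360]; b=cv2.imread('pics/t19.png')[160:320,130:290]
cv2.imwrite('pics/c19.png',np.hstack([cv2.resize(a,(400,400),interpolation=2),cv2.resize(b,(400,400),interpolation=2)]))
```

```text
t 21.2 cl [-45.  178.7] w [408.6 234.   24.4] F [-5.   4.   2.4] Fcl [0.4 6.4] [ 0.954 -0.299 -0.    -0.001]
block pct X [-69.4 -15.4] Y [  6.  110.9] 924
block pct X [-69.9 -15.5] Y [  4.8 122.9] 921
```

View pics/c19.png

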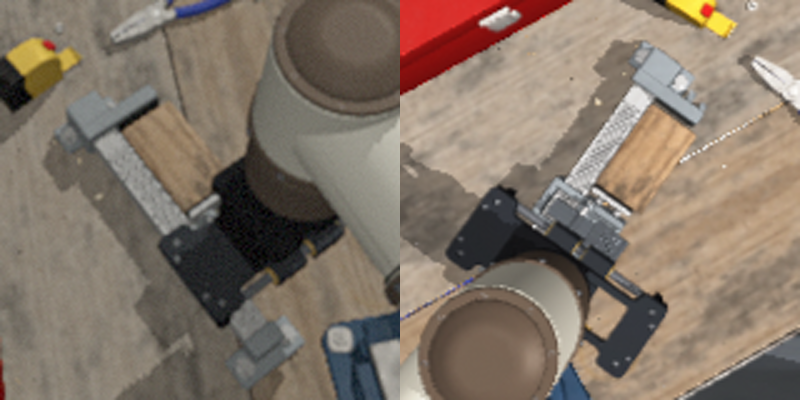

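>>> arm_command(steps=[1,0.0033,-0.0023,0,0,0,0,1,0.0017,-0.00115,0,0,0,0,1,0.0017,-0.00115,0,0,0,0,1,0,0,0,0,0,0])

```text
clock: 21.7
position: [414.6, 229.8, 24.4]
tcp_rot: [0.954, -0.299, -0.001, -0.001]
ft_force: [-8.7, 6.0, 3.6]
opening: 0.7
```

>>> arm_command(steps=[1,0.0017,-0.00115,0,0,0,0,1,0,0,0,0,0,0])

```text
clock: 21.9
position: [416.0, 228.8, 24.4]
tcp_rot: [0.954, -0.299, -0.001, -0.001]
ft_force: [-9.4, 8.3, 5.4]
opening: 0.5
```

>>> arm_command(steps=[1,0.0017,-0.00115,0,0,0,0,1,0,0,0,0,0,0])

```text
clock: 22.1
position: [417.5, 227.8, 24.4]
tcp_rot: [0.954, -0.299, -0.001, -0.001]
ft_force: [-11.5, 8.4, 4.9]
opening: 0.5
```

Run:
```python
from fit import *
st()
```

```text
t 22.1 cl [-45.  167.9] w [417.5 227.8  24.4] F [-11.5   8.4   4.9] Fcl [ 0.4 14.2] [ 0.954 -0.299 -0.001 -0.001]
```

Force is rising (14 N). Go on in small steps until the jaw stops.

>>> arm_command(steps=[1,0.0017,-0.00115,0,0,0,0,1,0,0,0,0,0,0])

```text
clock: 22.3
position: [418.3, 227.2, 24.4]
tcp_rot: [0.954, -0.299, -0.002, -0.001]
ft_force: [-17.6, 12.4, 6.9]
opening: 0.5
```

>>> arm_command(steps=[1,0.0017,-0.00115,0,0,0,0,1,0,0,0,0,0,0])

```text
clock: 22.5
position: [418.4, 227.1, 24.4]
tcp_rot: [0.954, -0.3, -0.003, -0.001]
ft_force: [-25.7, 18.6, 9.9]
opening: 0.2
```

>>> arm_command(steps=[1,0.0017,-0.00115,0,0,0,0,1,0,0,0,0,0,0])

```text
clock: 22.7
position: [418.5, 226.9, 24.5]
tcp_rot: [0.954, -0.3, -0.004, -0.002]
ft_force: [-34.9, 25.3, 13.4]
opening: 0.5
```

Run:
```python
from fit import *
st(); c=cap('side','s20');blk(c);c=cap('top','t20');blk(c)
```

```text
t 22.7 cl [-45.1 166.5] w [418.5 226.9  24.5] F [-34.9  25.3  13.4] Fcl [ 0.9 43. ] [ 0.954 -0.3   -0.004 -0.002]
block pct X [-69.3 -15.4] Y [  4.  102.1] 804
block pct X [-70.  -15.8] Y [  4.4 110.5] 880
```

>>> arm_command(steps=[1,-0.0033,0.0023,0,0,0,0,1,-0.0041,0.00285,0,0,0,0,1,-0.0066,0.0046,0,0,0,0,1,-0.0066,0.0046,0,0,0,0,1,0,0,0.03,0,0,0,1,0,0,0.045,0,0,0,1,0,0,0.045,0,0,0,1,-0.02,0.02,0.02,0,0,0,1,-0.02,0.03,0.02,0,0,0,1,-0.02,0.03,0,0,0,0,1,-0.02,0.03,0,0,0,0,1,0,0,0,0,0,0])

```text
clock: 24.0
position: [322.0, 349.9, 184.2]
tcp_rot: [0.955, -0.297, 0.0, -0.001]
ft_force: [-0.4, -0.6, 0.3]
opening: 0.5
```

Run:
```python
from fit import *
st(); c=cap('side','s21');blk(c);d=cap('top','t21');blk(d)
for n in('s21','t21'):
  q,e=fitclamp([cloud(ld(n))],x0=(581,169,.964,95),w=(3,3,.01,15)); print(q.round(3),e)
a=cv2.imread('pics/s21.png')[170:310,200:340]; b=cv2.imread('pics/t21.png')[160:300,150:290]
cv2.imwrite('pics/c21.png',np.hstack([cv2.resize(a,(400,400),interpolation=2),cv2.resize(b,(400,400),interpolation=2)]))
```

```text
t 24.0 cl [  0.9 315.9] w [322.  349.9 184.2] F [-0.4 -0.6  0.3] Fcl [-0.7  0. ] [ 0.955 -0.297  0.    -0.001]
block pct X [-69.6 -15.4] Y [  3.9 113.9] 968
block pct X [-69.9 -15.6] Y [  4.2 112.8] 885
[579.618 166.775   0.96   92.604] 2.8153895210324493
[579.751 170.275   0.962  90.963] 3.1139832976060133
```

View pics/c21.png

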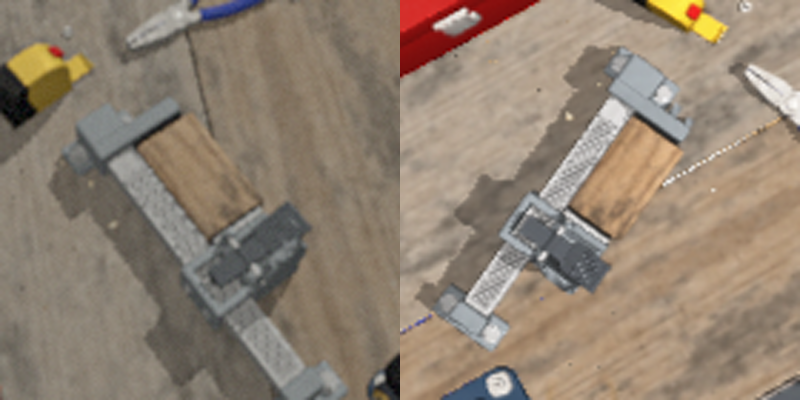

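Run:
```python
from fit import *
a=cv2.imread('pics/top1.png').astype(int);b=cv2.imread('pics/t21.png').astype(int)
for r in [(225,140,270,180),(265,175,335,240)]:
    x0,y0,x1,y1=r; print(abs(a-b)[y0:y1,x0:x1].mean().round(2), np.percentile(abs(a-b)[y0:y1,x0:x1],99))
st(); print(job.finish_job())
```

```text
0.69 2.0
1.09 9.510000000000218
t 24.1 cl [ -0.7 313.8] w [322.8 347.4 183.8] F [-0.4 -0.7  0.2] Fcl [-0.8 -0.1] [ 0.954 -0.298 -0.     0.   ]
the job is handed in; nothing more can be done
None
```

The block is in the clamp and held, and I handed the job in at about 24 s of the 72 s allowed.

**What I did:** I pressed the release tab with the shut fingertips and, keeping it down, pushed the jaw back to a gap of about 141 mm. I then pushed the block straight in with two fingertips until it met the bar at about 6 N. Last, I pushed the sliding jaw forward over its teeth until it stopped hard, with about 43 N at the wrist, and drew the arm clear. That final push was well under the 120 N limit but firmer than it needed to be.

**Last checks:**
- **Jaw:** the two cameras give a gap of about 91 and 93 mm with the finger off the jaw. That is 7 to 8 mm of pad compression on the 100 mm block, so the plate is still loaded.
- **Block:** it lies against the bar and the fixed jaw, with its outer side at about x = -70 in the clamp's frame, against the expected -71.
- **Bystanders:** the tape measure and the pliers look the same in the first and last top pictures.
- **Robot:** it touches nothing, and the wrist force is about 0.

**What disagreed:**
- **Tip height:** the fingertips were about 21 mm higher than the reported TCP position. My first press therefore met nothing, and I corrected for it from the pictures and the contact force.
- **Camera fits:** the two cameras differ by about 3 mm on where the clamp stands, and by about 2 mm on the final gap.

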